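# Tip the tall carton into its lay-down bay

## Task

The dryer under this worktop shakes tall things over, so lay the tall plain cardboard carton down: push it high on its back so that it topples flat, head first, into the outlined bay on the mat. Then push on its near end until its far end sits squarely against the metal stop bar and the whole carton lies inside the outline. Only push it: do not lift or carry it, and leave the things standing around undisturbed.

Things in the scene. Friction and masses are not known exactly. Their poses are not given: they have to be found in the camera images.
- carton: The tall slim carton of plain brown cardboard with a pale label: 36 (x) x 80 (y) x 120 (z) mm, 0.1 to 0.2 kg, closed, loose. Origin: centre of its underside as it stands; z runs up its height. It starts upright on the mat just outside the bay's near line, its x axis (normal to its broad face) pointing into the bay, up to 0.1 rad off square. Pushed low it slides, pushed near its top it tips about its bottom front edge; it falls by itself once leaning about 17 degrees.
- carton_mid (a point): Centre of the carton (60 mm above its underside when upright, 20 mm above the worktop when lying on a broad face).
- foot_l (a point): Carton's bottom edge midway through its thickness, +y side (x 0, y +40, z 0 mm in the carton's frame).
- foot_r (a point): The same at its -y side (0, -40, 0).
- head_l (a point): Carton's top edge midway through its thickness, +y side (0, 40, 120).
- head_r (a point): The same at its -y side (0, -40, 120).
- bay_mat: Dark rubber mat fixed to the worktop, 260 (x) x 160 (y) x 2 mm. Origin: centre of its underside; x runs from the carton's standing place (near end) to the stop bar. The bay is the rectangle inside the white outline: x from -35 (near line) to +115 mm (face of the stop bar), y from -63 to +63 mm. The outline is flush (4 mm wide lines on three sides). The stop bar is a fixed aluminium bar 146 mm long (y), 12 mm thick, its top 18 mm above the worktop.
- stop_face (a point): Middle of the foot of the stop bar's face towards the bay (x +115, y 0 mm in the mat's frame, on the mat's surface).
- plaster_box: Small printed carton with a gabled top, 34 x 92 x 82 mm, standing on the worktop beside the mat; leave alone. Origin: centre of its underside.
- dropper: Dropper bottle with a black bulb, 33 mm wide, 102 mm tall, standing on the worktop beside the mat; leave alone. Origin: centre of its underside.
- soap_bar: Pink soap bar, 48 x 75 x 20 mm, beside the mat's near end; leave alone. Origin: centre of its underside.
- dosing_cup: Dosing cup, 63 mm wide, 49 mm tall, beside the mat's far end; leave alone. Origin: centre of its underside.

How it is judged:
By the outcome, as a careful person would: the job done as asked, in the order asked, and still so for the second after the job is handed in, with the robot touching nothing.
It also fails if it takes over 51 s, if anything falls off the work surface, if the arm or the gripper's body presses on something with over 40 N, if the wrist force passes 120 N, or if a joint passes its speed limit or range.

## Robot

A 6-joint arm with a two-finger parallel gripper is mounted at the origin on the work surface; the furniture and walls round the work are solid. World frame = base frame: x ahead of the robot, y to its left, z up, the work surface at z = 0. Lengths are in mm, angles in rad, forces in N, time in s.
With the tool pointing down it reaches from about 400 to 925 mm from the base axis. Payload 12.5 kg.
Tool frame: the origin (TCP) lies at the very end of the fingers, on their centre line; the grasp point (between the pads) lies env.hold_point_z behind it (env.hold_point_z is the distance from the TCP to the grasp point, in mm); y points along the fingers, z is the direction in which the jaws open and shut, and the axes are right-handed (so a half turn about y gives the same grasp; the last joint's range is limited). The gripper opens to 95 mm and grips with 3 to 60 N. Pads are 20 mm wide; open, the fingers measure 119 mm over their backs; the gripper's body (75 mm by 180 mm) begins 59 mm behind the grasp point.
Start: joints at [1.116, 0.491, 1.559, -0, 1.092, -0.106], TCP at [213.591, 587.389, 214.661] pointing down, gripper open.
Joint ranges: [-3.1, 3.1], [-0.84, 2.19], [0.05, 2.79], [-1.13, 4.28], [0.06, 2.93], [-2.69, 2.69]. Speed limits (rad/s): [2.22, 2.22, 2.79, 3.14, 3.14, 3.14].

## Interface

Orientations are given as [roll, pitch, yaw] about the fixed x, y, z axes, in that order (R = Rz(yaw) Ry(pitch) Rx(roll)).
In Python, from cell import env gives the robot as it stands.
- The arm moves only by the shell command python3 -m inch 'ROWS'. ROWS is JSON, one flat list of numbers, 7 for each row, row after row: the shift along the tool's x, y, z in m, then the turn, a rotation vector about the tool's x, y, z in degrees, then the closure, from -1 (fully open) to 1 (shut). In form: [tx, ty, tz, ax, ay, az, hand, tx, ty, tz, ax, ay, az, hand, ...]. A call has 1 to 10 rows; each row shifts and turns the commanded pose from where the row before left it, along the tool's axes as they then stand; what a row does not reach is not made up. A row lasts 1/10 s, in which the tool goes at most 50 mm and 8.59 degrees, less where a joint would pass 70% of its speed; a pose out of reach is approached as far as the arm can. A call is refused whole if a number of a shift passes 0.05 or a number of a turn 8.59, either way. A call with a gripper value outside its range is refused whole. The fingers move at their own pace and stop on an object; the grip force is fixed at half the most. Time passes only in rows, so rows that do not move let the fingers close. It gives the time, the measured TCP pose, the force and the opening at its end, in the units of the state.
- env.state(): the state, without advancing time (a new reading comes with each control period).
- env.read_camera(name): name is "scene" or "side" or "wrist"; returns a dict with "pixels" (420x560x3 uint8, blue, green, red), "depth" (420x560 float32, mm along the optical axis (not along the pixel's ray), 0 where there is no reading), "mtx" (3x3 intrinsics, pixels), "k1" (the pictures are not rectified: a ray, as slopes to the right and down, at radius r is drawn at 1 + k1 r^2 times it, then the intrinsics apply), "R" (3x3) and "t" (3): a world point X has camera coordinates R X + t. Camera axes: x right, y down, z forward; pixel columns grow to the right and rows downward; lengths in mm; the calibration is good to about 2 mm. A picture is of the moment at which its call begins.
- env.job_done(): hands the job in, once; it reports no verdict.
The state is a dict: "t": time; "joints": joint angles; "qvel": joint speeds; "tau": joint torques, N m; "eef_pos": TCP position; "tcp_rot": TCP orientation; "ft_force": force on the tool from outside, world axes, zero at the start; "moment": the same for the moment, N m; "opening": opening from 0.0 (shut) to 1.0 (fully open).
Only numpy, scipy, OpenCV 4.12 (cv2) and the standard library are available. Lean on these libraries where they do the work, as an engineer would, in place of code of your own. Each camera call takes 0.05 s, during which the arm holds its last target.

## Working session

There is one attempt and no reset: what is moved stays moved. The work goes in short steps, Python scripts to look and compute and a shell command to move; the robot and the scene stay as the last step left them, time stands still between calls to the robot, and variables do not carry over. Pictures are saved under pics/ and viewed, and the job is handed in when it is done.

```bash
ls; mkdir -p pics
python3 - <<'E'
from cell import env
import cv2
print(env.state(), env.hold_point_z)
for n in ["scene","side","wrist"]:
    c=env.read_camera(n); cv2.imwrite(f"pics/{n}0.png",c["pixels"]); print(n,c["mtx"].tolist(),c["k1"],c["R"].tolist(),c["t"])
E
```

```text
pics
{'t': 0.0, 'joints': array([ 1.11638488e+00,  4.91580289e-01,  1.55944547e+00, -1.18154923e-05,
        1.09170080e+00, -1.05624735e-01]), 'qvel': array([ 0.00166345,  0.00031541,  0.00021274,  0.00106335, -0.00018818,
        0.00027527]), 'tau': array([ 6.46563149e-04, -6.12640643e+01, -2.58189511e+01,  6.92641921e-02,
        4.82259155e-02, -8.99096494e-05]), 'eef_pos': array([213.48759503, 587.15017382, 214.05024225]), 'tcp_rot': array([-1.57192502e+00,  1.09125061e-04, -3.48781325e-01]), 'ft_force': array([ 0.14544872,  0.89816381, -0.25901391]), 'moment': array([-0.00842862,  0.03220288, -0.03067046]), 'opening': 1.0022393058719825} 18.8
scene [[416.9245452155455, 0.0, 283.53767086423204], [0.0, 416.9245452155455, 211.24306221426042], [0.0, 0.0, 1.0]] -0.12732021391729692 [[-0.9965918220943677, -0.0824388098229903, 0.0029296364274914847], [-0.05869555405374466, 0.6837135609800536, -0.7273861412388187], [0.05796181561124864, -0.725079036496673, -0.6862221351458317]] [559.88121495 150.92530611 827.57272324]
side [[470.9588662963744, 0.0, 286.5207763138592], [0.0, 470.9588662963744, 206.44792496145888], [0.0, 0.0, 1.0]] 0.04291457125461386 [[-0.577269261017517, -0.8163385002028944, -0.018752423064208584], [-0.4169580265573759, 0.31443963847836903, -0.8528034461955294], [0.7020727913640216, -0.4844782418644636, -0.52189522778643]] [265.85599637 331.65060084 484.43465551]
wrist [[291.96974955668634, 0.0, 281.91932257529265], [0.0, 291.96974955668634, 212.01232825962742], [0.0, 0.0, 1.0]] -0.02522542739343986 [[0.3416173074383547, 0.9398390323822438, -0.0004565844698909807], [0.9085138331698845, -0.3301066111874633, 0.2561879001617633], [0.24062466664399368, -0.08793303395845403, -0.966626893553728]] [-625.2951156   -29.82574887  390.24855973]
```

View pics/scene0.png

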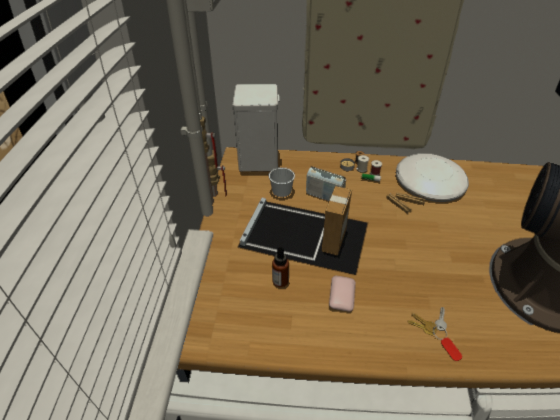

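View pics/side0.png

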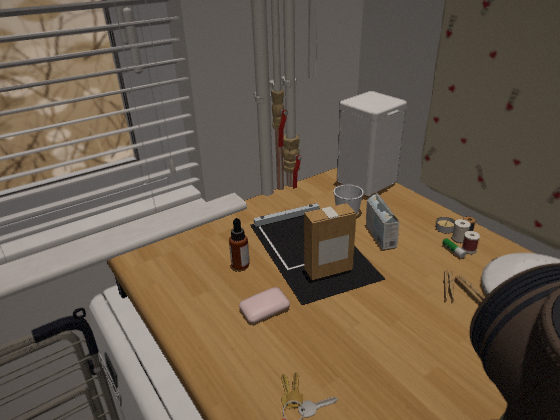

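View pics/wrist0.png

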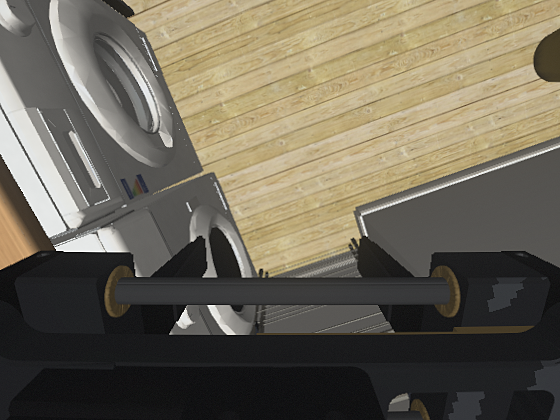

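The scene view shows the carton upright at about (338,222), the mat at (305,235) with the stop bar at its far left end (255,222), the plaster box at (325,185), the dropper at (281,268), the soap at (342,294) and the cup at (282,183). The side view shows the same layout from another angle. The wrist camera sees only the floor. Next I'll crop in to measure.

```bash
cat > h.py <<'E'
import numpy as np, cv2
from cell import env
def ray(c,uv):
    uv=np.asarray(uv,float); K=c["mtx"]
    d=np.array([(uv[0]-K[0,2])/K[0,0],(uv[1]-K[1,2])/K[1,1]]); s=d.copy()
    for _ in range(20): s=d/(1+c["k1"]*(s@s))
    R=np.array(c["R"]); o=-R.T@c["t"]; return o,R.T@np.array([s[0],s[1],1])
def onz(c,uv,z):
    o,d=ray(c,uv); return o+d*(z-o[2])/d[2]
def proj(c,X):
    p=np.array(c["R"])@X+c["t"]; s=p[:2]/p[2]; s=s*(1+c["k1"]*(s@s)); K=c["mtx"]
    return s*[K[0,0],K[1,1]]+[K[0,2],K[1,2]]
E
python3 - <<'E'
from h import *
a=cv2.imread("pics/scene0.png")[160:320,230:380]; cv2.imwrite("pics/sc_c.png",cv2.resize(a,None,fx=3.7,fy=3.7,interpolation=cv2.INTER_CUBIC))
a=cv2.imread("pics/side0.png")[180:330,220:410]; cv2.imwrite("pics/si_c.png",cv2.resize(a,None,fx=4,fy=4,interpolation=cv2.INTER_CUBIC))
E
```

```text
(no output)
```

View pics/sc_c.png

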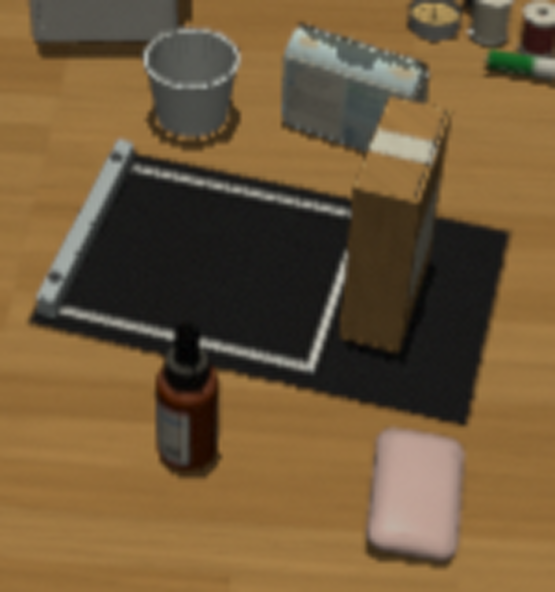

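View pics/si_c.png

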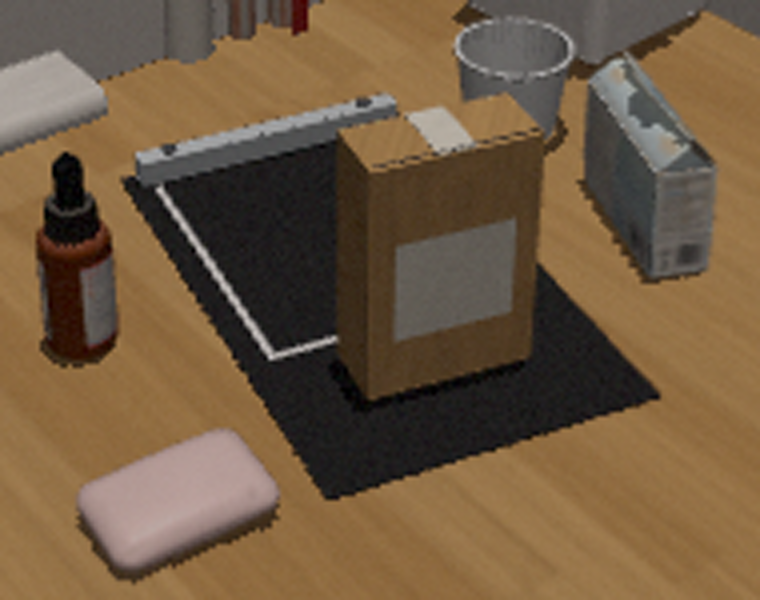

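```bash
cat > m.py <<'E'
from h import *
S=env.read_camera("scene"); D=env.read_camera("side")
fs=lambda p:((p[0]+.5)/3.7+230-.5,(p[1]+.5)/3.7+160-.5)
fd=lambda p:((p[0]+.5)/4+220-.5,(p[1]+.5)/4+180-.5)
def go(nm,c,f,pts,z):
    for n,p in pts.items(): print(nm,n,onz(c,f(p),z)[:2].round(1))
go("S mat",S,fs,dict(nr=(508,232),nl=(465,423),fl=(30,322),fr=(133,152)),2)
go("D mat",D,fd,dict(nl=(332,499),nr=(658,396),fl=(123,180)),2)
go("S line",S,fs,dict(nl_out=(313,371),fr=(135,168),fl=(60,312)),2)
go("D line",D,fd,dict(nl_out=(272,360),fl=(160,190)),2)
go("S bar top",S,fs,dict(fr=(133,148),fl=(57,305)),18)
go("D bar top",D,fd,dict(l=(138,163),r=(397,100)),18)
go("S top",S,fs,dict(nr=(447,105),nl=(430,203),fl=(357,190),fr=(378,102)),122)
go("D top",D,fd,dict(fl=(337,130),nl=(375,172),nr=(541,135),fr=(515,95)),122)
go("S bot",S,fs,dict(fl=(340,343),nl=(403,352)),2)
go("D bot",D,fd,dict(fl=(340,366),nl=(370,400),nr=(530,358)),2)
E
python3 m.py
```

```text
S mat nr [ 381.2 -148.5]
S mat nl [414.1   4.5]
S mat fl [665.4 -49.3]
S mat fr [ 622.2 -202.5]
D mat nl [410.4   3.2]
D mat nr [ 377.8 -149.4]
D mat fl [662.5 -51.4]
S line nl_out [499.2 -26.2]
S line fr [ 619.1 -187.2]
S line fl [649.  -58.7]
D line nl_out [497.6 -28.6]
D line fl [643.2 -61.7]
S bar top fr [ 620.2 -188.6]
S bar top fl [648.5 -49.6]
D bar top l [650.1 -53.8]
D bar top r [ 619.2 -197.2]
S top nr [ 433.6 -124. ]
S top nl [445.2 -43.5]
S top fl [483.4 -50.2]
S top fr [ 472.2 -123.1]
D top fl [482.6 -53.8]
D top nl [448.1 -46.9]
D top nr [ 428.8 -118.8]
D top fr [ 459.2 -131.6]
S bot fl [484.3 -48.5]
S bot nl [447.9 -44.6]
D bot fl [476.  -50.6]
D bot nl [449.8 -47.1]
D bot nr [ 430.  -122.3]
```

```bash
cat >> m.py <<'E'
print("--")
yaw=-.211; C=np.array([521.8,-99.7]); u=np.array([np.cos(yaw),np.sin(yaw)]); v=np.array([-u[1],u[0]])
M=lambda p:(float(round((p[:2]-C)@u,1)),float(round((p[:2]-C)@v,1)))
go("S",S,fs,dict(dropbulb=(187,335)),95); go("D",D,fd,dict(dropbulb=(67,160)),98)
print("drop",M(onz(S,fs((187,335)),98)),M(onz(D,fd((67,160)),98)), M(onz(S,fs((187,470)),0)),M(onz(D,fd((78,355)),0)))
print("plaster D",M(onz(D,fd((655,278)),0)),M(onz(D,fd((590,190)),0)),M(onz(D,fd((706,270)),0)), "S",M(onz(S,fs((284,127)),0)))
print("soap",[M(onz(S,fs(p),10)) for p in [(380,430),(463,440),(455,555),(372,545)]])
for n in "TCP": pass
W=env.read_camera("wrist"); print("wristcam",-np.array(W["R"]).T@W["t"], env.state()["eef_pos"])
print("carton",[M(np.array(p)) for p in [(446.6,-45.2),(431.2,-121.4),(483,-52)]])
E
python3 m.py | sed -n '/--/,$p'
```

```text
--
S dropbulb [565.5  34.2]
D dropbulb [563.7  30.9]
drop (13.9, 142.6) (13.6, 136.5) (11.1, 152.6) (3.5, 142.1)
plaster D (-55.3, -126.5) (21.6, -137.9) (-59.9, -151.9) S (31.9, -134.8)
soap [(-83.5, 103.9), (-128.2, 97.7), (-137.2, 171.5), (-95.3, 177.5)]
wristcam [146.82314323 612.1847765  384.96782573] [213.57672602 587.37422709 214.5813699 ]
carton [(-84.9, 37.5), (-84.0, -40.2), (-47.9, 38.5)]
```

```bash
python3 -m inch '[0,0,0,0,-8.25,0,0, 0.03,0,-0.032,0,0,0,0, 0.03,0,-0.032,0,0,0,0, 0.03,0,-0.032,0,0,0,0, 0.03,0,-0.032,0,0,0,0, 0.03,0,-0.032,0,0,0,0, 0.03,0,-0.032,0,0,0,0, 0.03,0,-0.032,0,0,0,0, 0.03,0,-0.032,0,0,0,0, 0.03,0,-0.032,0,0,0,0]'; python3 -m inch '[0.015,0,-0.018,0,0,0,0, 0,0,0,0,0,0,0]'
```

```text
t: 1.4
eef_pos: [420.1, 248.9, 214.9]
tcp_rot: [-1.57, -0.0, -0.205]
ft_force: [0.4, 1.1, -0.1]
opening: 0.499
t: 1.6
eef_pos: [431.6, 227.7, 214.7]
tcp_rot: [-1.571, -0.0, -0.208]
ft_force: [0.3, 0.3, -0.4]
opening: 0.5
```

```bash
python3 -m inch '[0.005,0,-0.034,0,0,0,0, 0.005,0,-0.034,0,0,0,0, 0.005,0,-0.034,0,0,0,0, 0.005,0,-0.034,0,0,0,0, 0.005,0,-0.034,0,0,0,0, 0.005,0,-0.034,0,0,0,0, 0.005,0,-0.034,0,0,0,0, 0.005,0,-0.034,0,0,0,0, 0.003,0,-0.030,0,0,0,0, 0,0,0,0,0,0,0]'
python3 - <<'E'
from h import *
print(env.state()["eef_pos"],env.state()["joints"])
cv2.imwrite("pics/w1.png",env.read_camera("wrist")["pixels"])
cv2.imwrite("pics/d1.png",env.read_camera("side")["pixels"])
E
```

```text
t: 2.6
eef_pos: [411.1, -76.4, 214.7]
tcp_rot: [-1.571, -0.001, -0.207]
ft_force: [0.1, -0.1, 0.5]
opening: 0.499
[411.11678098 -76.36528252 214.70815902] [-3.41842892e-01  1.95871120e-01  2.03380496e+00 -1.41911628e-04
  9.11390408e-01 -1.70533998e+00]
```

View pics/w1.png

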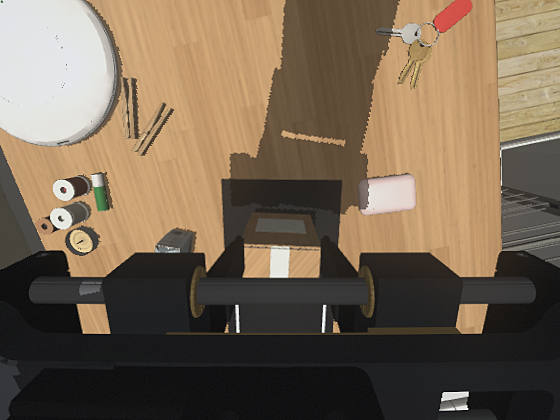

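View pics/d1.png

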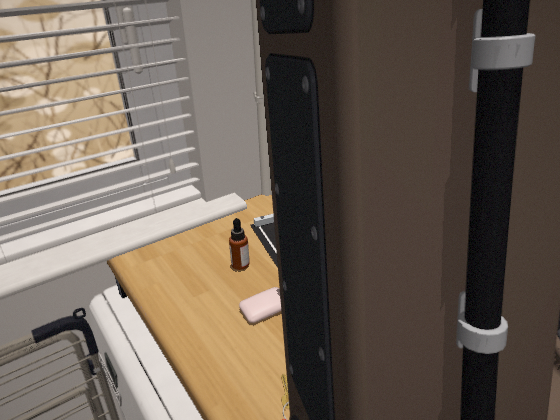

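Run:
```python
from h import *
W=env.read_camera("wrist"); s=env.state()
print("tcp px",proj(W,s["eef_pos"]))
yaw=-.211; C=np.array([521.8,-99.7]); u=np.array([np.cos(yaw),np.sin(yaw)]); v=np.array([-u[1],u[0]])
M=lambda p:((p[:2]-C)@u,(p[:2]-C)@v)
for p in [(246,246),(319,246)]: print(M(onz(W,p,122)))
for p in [(222,180),(341,180)]: print("mat",M(onz(W,p,2)))
cv2.imwrite("pics/w1c.png",cv2.resize(W["pixels"][170:290,200:360],None,fx=5,fy=5,interpolation=cv2.INTER_CUBIC))
print(M(s["eef_pos"]))
S=env.read_camera("scene");cv2.imwrite("pics/s1.png",S["pixels"])
```

```text
tcp px [281.82162233 251.91238961]
(np.float64(-80.95590155141802), np.float64(-32.203425503398776))
(np.float64(-81.30474442083147), np.float64(38.068628917867954))
mat (np.float64(-126.4926286624724), np.float64(-76.93421785298004))
mat (np.float64(-127.29450240275786), np.float64(80.2394377220463))
(np.float64(-113.66259245105233), np.float64(2.0895895913667952))
```

View pics/w1c.png

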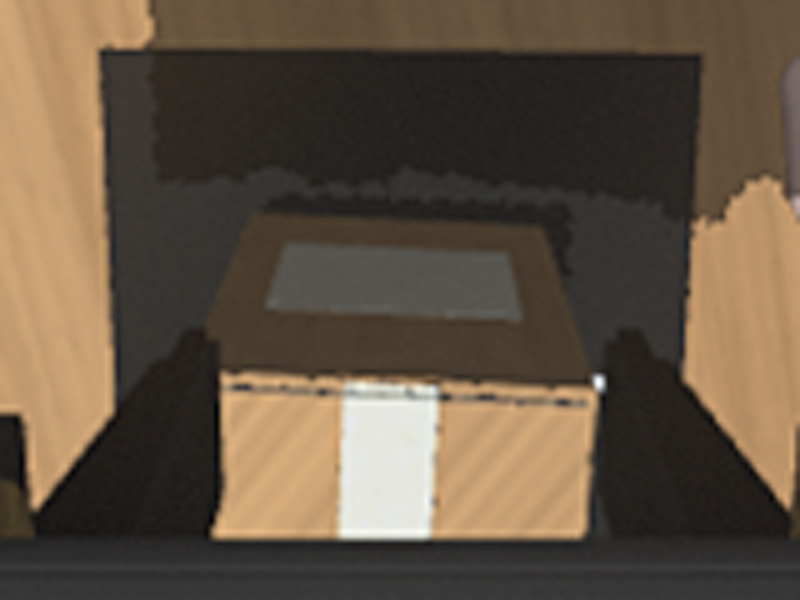

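View pics/s1.png

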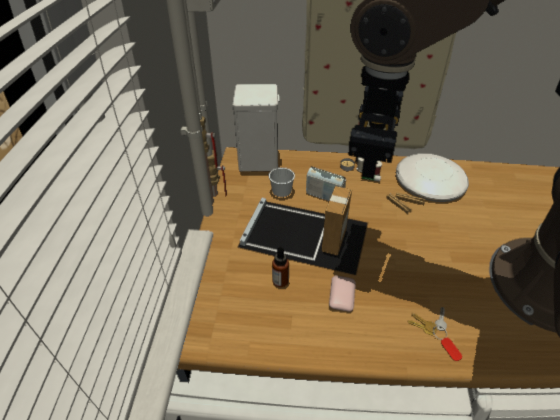

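The wrist view shows the carton's back top edge at about row 246, columns 246–319, between the finger silhouettes. That agrees with the scene and side measurement: near face at mat x of about -83, and square within 0.02 rad. I'll descend behind it.

```bash
python3 -m inch '[0,0.03,0,0,0,0,0, 0,0.03,0,0,0,0,0, 0,0.03,0,0,0,0,0, 0,0.021,0,0,0,0,0, 0,0,0,0,0,0,0]'; python3 -m inch '[0.006,0,0,0,0,0,0, 0.006,0,0,0,0,0,0, 0.004,0,0,0,0,0,0, 0.004,0,0,0,0,0,0,0.004,0,0,0,0,0,0]'
```

```text
t: 3.3
eef_pos: [410.2, -73.2, 101.8]
tcp_rot: [-1.57, 0.004, -0.203]
ft_force: [-0.7, -1.2, 0.6]
opening: 0.503
t: 3.8
eef_pos: [435.1, -79.6, 104.0]
tcp_rot: [-1.571, -0.001, -0.205]
ft_force: [1.1, -0.5, 0.3]
opening: 0.503
```

```bash
python3 -m inch '[0.005,0,0,0,0,0,0, 0.005,0,0,0,0,0,0, 0.005,0,0,0,0,0,0]'
python3 - <<'E'
from h import *
for n in ["wrist","scene"]: cv2.imwrite(f"pics/{n}2.png",env.read_camera(n)["pixels"][150:300,150:400] if n=="wrist" else cv2.resize(env.read_camera(n)["pixels"][140:300,230:400],None,fx=3.5,fy=3.5))
E
```

```text
t: 4.1
eef_pos: [449.7, -82.7, 103.6]
tcp_rot: [-1.571, -0.0, -0.205]
ft_force: [-0.6, 0.1, 1.3]
opening: 0.497
```

View pics/scene2.png

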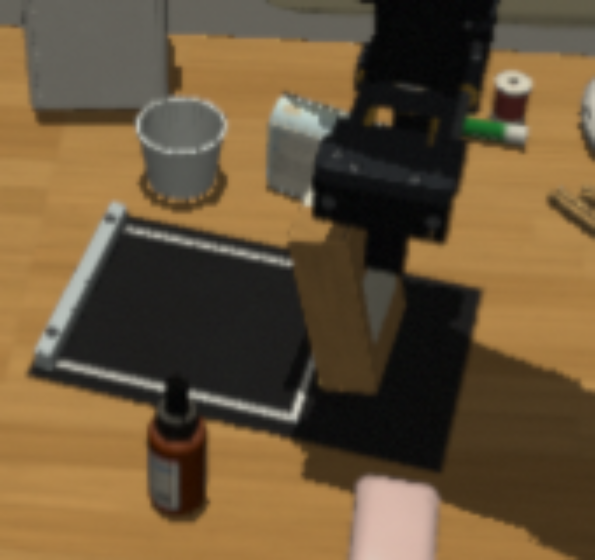

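The scene crop shows the carton leaning into the bay. Its front bottom edge is still at about (320,390) and its head is at about (330,240), so it is tipping and not sliding. I'll keep pushing.

```bash
python3 -m inch '[0.005,0,0,0,0,0,0, 0.005,0,0,0,0,0,0, 0.005,0,0,0,0,0,0,0.004,0,0,0,0,0,0,0,0,0,0,0,0,0,0,0,0,0,0,0,0,0,0,0,0,0,0,0]'
python3 - <<'E'
from h import *
cv2.imwrite(f"pics/scene3.png",cv2.resize(env.read_camera("scene")["pixels"][140:300,230:400],None,fx=3.5,fy=3.5))
E
```

```text
t: 4.9
eef_pos: [467.7, -86.3, 103.6]
tcp_rot: [-1.571, 0.0, -0.205]
ft_force: [0.7, 0.3, -0.1]
opening: 0.5
```

View pics/scene3.png

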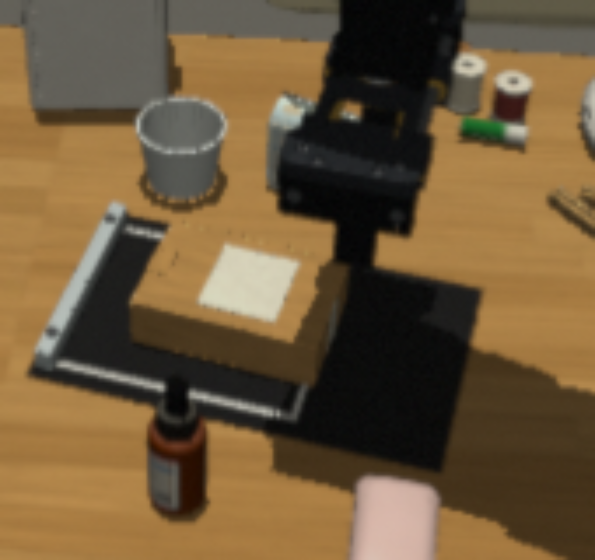

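The carton lies flat. Its near end is around (330,330) and its head around (150,280), with a gap to the bar. I'll measure it.

Run:
```python
from h import *
yaw=-.211; C=np.array([521.8,-99.7]); u=np.array([np.cos(yaw),np.sin(yaw)]); v=np.array([-u[1],u[0]])
M=lambda p:[round(float(x),1) for x in ((p[:2]-C)@u,(p[:2]-C)@v)]
S=env.read_camera("scene"); f=lambda p:((p[0]+.5)/3.5+229.5,(p[1]+.5)/3.5+139.5)
for n,p,z in [("nl bot",(317,384),2),("nl top",(322,345),38),("fl top",(132,305),38),("fl bot",(134,338),2),("nr top",(348,265),38),("fr top",(172,227),38)]: print(n,M(onz(S,f(p),z)))
print(M(env.state()["eef_pos"]))
```

```text
nl bot [-42.7, 34.7]
nl top [-43.6, 35.3]
fl top [75.6, 36.6]
fl bot [77.1, 30.7]
nr top [-43.7, -36.8]
fr top [73.2, -38.3]
[-55.7, 1.7]
```

```bash
python3 -m inch '[-0.01,0,0,0,0.35,0,0, -0.01,0,-0.002,0,0,0,0, 0,0.02,0,0,0,0,0, 0,0.02,0,0,0,0,0, 0,0.02,0,0,0,0,0, 0,0.02,0,0,0,0,0, 0,0.005,0,0,0,0,0, 0,0,0,0,0,0,0]'; python3 -m inch '[0.005,0,0,0,0,0,0, 0.005,0,0,0,0,0,0, 0.005,0,0,0,0,0,0, 0.005,0,0,0,0,0,0, 0.005,0,0,0,0,0,0, 0.005,0,0,0,0,0,0, 0.005,0,0,0,0,0,0]'
```

```text
t: 5.8
eef_pos: [447.1, -84.1, 18.4]
tcp_rot: [-1.571, 0.002, -0.211]
ft_force: [0.4, -0.1, 0.2]
opening: 0.499
t: 6.5
eef_pos: [482.3, -91.6, 18.6]
tcp_rot: [-1.571, 0.0, -0.211]
ft_force: [-1.9, 0.4, 2.1]
opening: 0.503
```

```bash
python3 -m inch '[0.005,0,0,0,0,0,0, 0.005,0,0,0,0,0,0, 0.005,0,0,0,0,0,0, 0.003,0,0,0,0,0,0, 0,0,0,0,0,0,0]'
python3 - <<'E'
from h import *
for n in ["wrist","scene"]:
  im=env.read_camera(n)["pixels"]; cv2.imwrite(f"pics/{n}4.png",im if n=="wrist" else cv2.resize(im[140:300,230:400],None,fx=3.5,fy=3.5))
E
```

```text
t: 7.0
eef_pos: [500.3, -95.5, 18.6]
tcp_rot: [-1.571, -0.001, -0.211]
ft_force: [-0.6, -0.4, 0.3]
opening: 0.499
```

View pics/scene4.png

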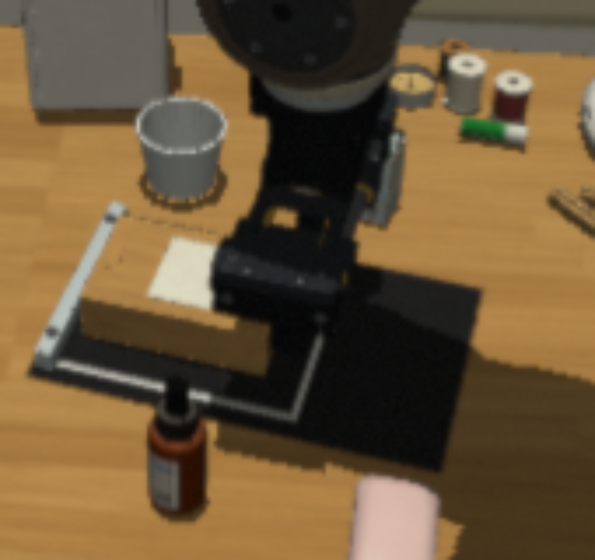

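The carton's far end, around (82,310), is now a few millimetres short of the bar. I'll push slowly and watch the force.

```bash
python3 -m inch '[0.002,0,0,0,0,0,0, 0.002,0,0,0,0,0,0]'; for i in 1; do :; done; python3 -m inch '[0.001,0,0,0,0,0,0, 0.001,0,0,0,0,0,0]'
```

```text
t: 7.3
eef_pos: [503.6, -96.1, 18.6]
tcp_rot: [-1.571, 0.0, -0.211]
ft_force: [-0.3, 0.4, -1.0]
opening: 0.497
t: 7.5
eef_pos: [505.5, -96.5, 18.6]
tcp_rot: [-1.571, 0.0, -0.211]
ft_force: [-1.6, 0.3, 0.8]
opening: 0.499
```

```bash
python3 -m inch '[0.001,0,0,0,0,0,0]'
```

```text
t: 7.6
eef_pos: [506.6, -96.8, 18.6]
tcp_rot: [-1.571, 0.0, -0.211]
ft_force: [-1.3, -0.2, -0.1]
opening: 0.499
```

```bash
python3 -m inch '[0.001,0,0,0,0,0,0]'
```

```text
t: 7.7
eef_pos: [506.8, -96.8, 18.6]
tcp_rot: [-1.571, 0.002, -0.211]
ft_force: [-7.8, 0.4, 6.4]
opening: 0.5
```

```bash
python3 -m inch '[0.001,0,0,0,0,0,0]'
```

```text
t: 7.8
eef_pos: [506.9, -96.8, 18.6]
tcp_rot: [-1.57, 0.004, -0.211]
ft_force: [-12.3, -0.1, 9.8]
opening: 0.496
```

Force has risen at the predicted position (TCP mat x of about -15), so the carton is against the bar. One more 1 mm step to seat it, then I'll retreat.

```bash
python3 -m inch '[0.001,0,0,0,0,0,0,0,0,0,0,0,0,0]'; python3 -m inch '[-0.003,0,0,0,0,0,0, -0.005,0,0,0,0,0,0, -0.02,0,0,0,0,0,0, -0.02,-0.01,0,0,0,0,0, 0,-0.04,0,0,0,0,0, 0,-0.04,0,0,0,0,0, 0,-0.04,0,0,0,0,0, 0,-0.04,0,0,0,0,0,0,-0.04,0,0,0,0,0, 0,0,0,0,0,0,0]'; python3 -m inch '[-0.01,0,0.03,0,0,0,0,-0.01,0,0.04,0,0,0,0, -0.005,0,0.04,0,0,0,0, -0.005,0,0.04,0,0,0,0, -0.005,0,0.04,0,0,0,0, 0,0,0.04,0,0,0,0, 0,0,0.04,0,0,0,0, 0,0,0,0,0,0,0]'
python3 - <<'E'
from h import *
for n in ["side","scene"]:
  im=env.read_camera(n)["pixels"]; cv2.imwrite(f"pics/{n}5.png",im)
  im=im[140:300,230:390]if n=="scene" else im[180:330,220:410]; cv2.imwrite(f"pics/{n}5c.png",cv2.resize(im,None,fx=3.7 if n=="scene" else 4,fy=3.7 if n=="scene" else 4,interpolation=cv2.INTER_CUBIC))
E
```

```text
t: 8.0
eef_pos: [506.9, -96.8, 18.6]
tcp_rot: [-1.57, 0.006, -0.211]
ft_force: [-13.5, 1.0, 9.6]
opening: 0.496
t: 9.0
eef_pos: [464.3, -87.9, 233.2]
tcp_rot: [-1.572, -0.009, -0.211]
ft_force: [-0.1, -0.1, -0.8]
opening: 0.498
t: 9.8
eef_pos: [485.2, 187.4, 227.6]
tcp_rot: [-1.57, 0.0, -0.208]
ft_force: [-0.4, -1.0, 1.3]
opening: 0.499
```

View pics/scene5c.png

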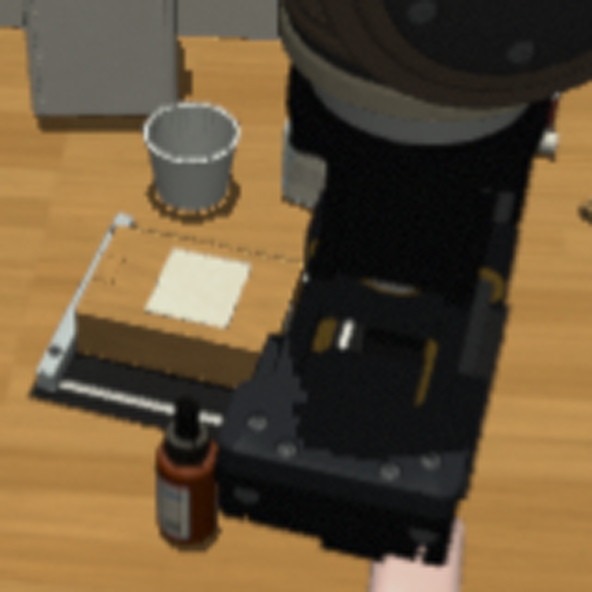

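View pics/side5c.png

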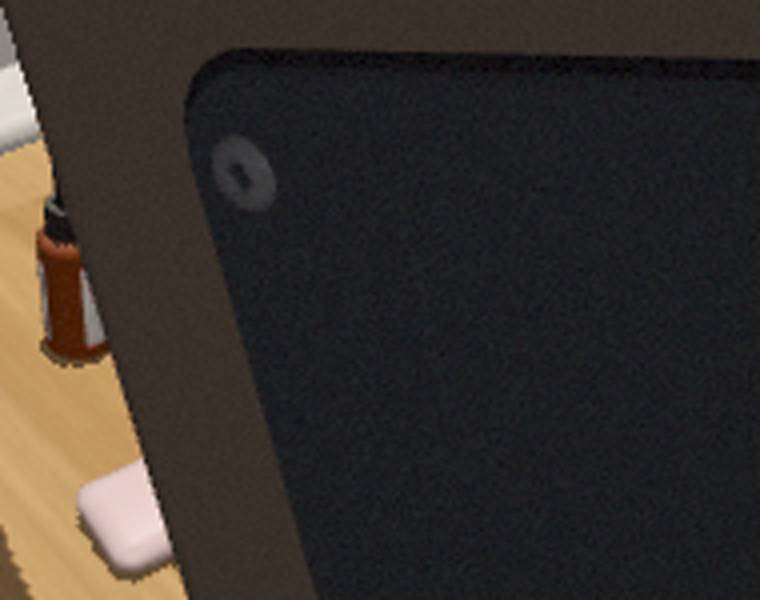

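The gripper blocks part of both views, so I'll move it further out.

```bash
python3 -m inch '[-0.02,0,0.034,0,0,0,0,-0.02,0,0.034,0,0,0,0,-0.03,0,0.034,0,0,0,0,-0.033,0,0.034,0,0,0,0,-0.033,0,0.034,0,0,0,0,-0.033,0,0.034,0,0,0,0,-0.033,0,0.034,0,0,0,0,-0.033,0,0.034,0,0,0,0,-0.03,0,0.034,0,0,0,0,0,0,0,0,0,0,0]'
python3 - <<'E'
from h import *
for n in ["side","scene"]:
  im=env.read_camera(n)["pixels"]; cv2.imwrite(f"pics/{n}6.png",im)
  im=im[160:320,230:380]if n=="scene" else im[180:330,220:410]; cv2.imwrite(f"pics/{n}6c.png",cv2.resize(im,None,fx=3.7 if n=="scene" else 4,fy=3.7 if n=="scene" else 4,interpolation=cv2.INTER_CUBIC))
E
```

```text
t: 10.9
eef_pos: [288.0, 541.0, 227.9]
tcp_rot: [-1.57, 0.0, -0.208]
ft_force: [0.1, 0.1, -1.4]
opening: 0.506
```

View pics/scene6c.png

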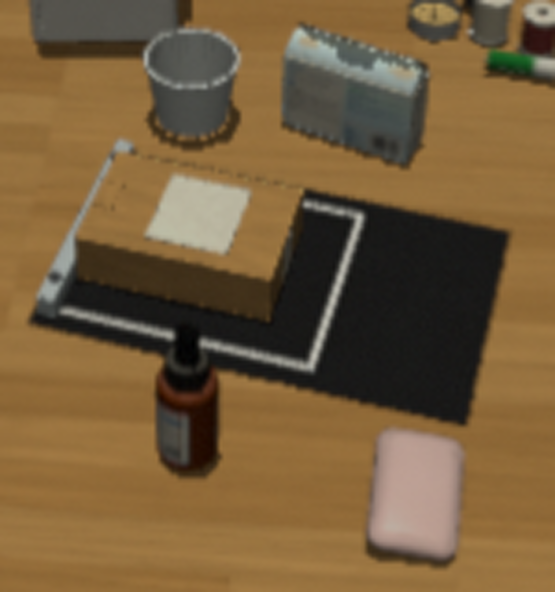

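View pics/side6c.png

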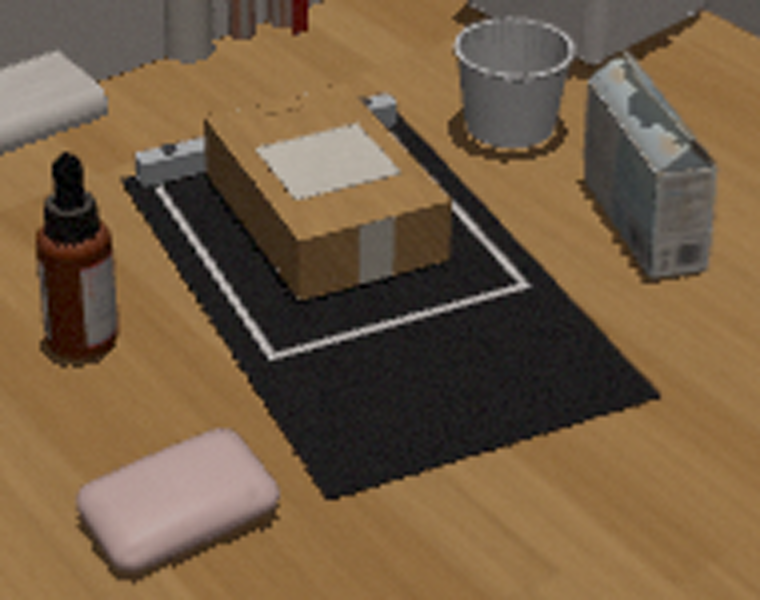

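Run:
```python
from h import *
yaw=-.211; C=np.array([521.8,-99.7]); u=np.array([np.cos(yaw),np.sin(yaw)]); v=np.array([-u[1],u[0]])
M=lambda p:[round(float(x),1) for x in ((p[:2]-C)@u,(p[:2]-C)@v)]
S=env.read_camera("scene"); D=env.read_camera("side")
fs=lambda p:((p[0]+.5)/3.7+229.5,(p[1]+.5)/3.7+159.5)
fd=lambda p:((p[0]+.5)/4+219.5,(p[1]+.5)/4+179.5)
for n,p,z in [("nl b",(303,300),2),("nr b",(449,262),2),("nl t",(297,241),38),("nr t",(451,203),38),("fl t",(205,122),38),("fr t",(366,95),38)]: print("D",n,M(onz(D,fd(p),z)))
for n,p,z in [("nl b",(270,320),2),("nl t",(273,282),38),("nr t",(304,190),38),("fl t",(79,240),38),("fl b",(79,276),2),("fr t",(124,152),38)]: print("S",n,M(onz(S,fs(p),z)))
print("bar foot S",[M(onz(S,fs(p),18)) for p in [(57,305),(133,148)]])
a=cv2.imread("pics/scene0.png");b=cv2.imread("pics/scene6.png")
d=cv2.absdiff(a,b).max(2); 
for n,(x0,y0,x1,y1) in dict(drop=(268,245,292,290),soap=(328,275,358,313),cup=(267,168,296,198)).items(): print(n,d[y0:y1,x0:x1].mean().round(1),(d[y0:y1,x0:x1]>50).sum())
a=cv2.imread("pics/side0.png");b=cv2.imread("pics/side6.png");d=cv2.absdiff(a,b).max(2); print("plaster",(d[193:250,366:400]>50).sum(), d[193:250,366:400].mean())
```

```text
D nl b [-4.1, 33.7]
D nr b [-5.9, -42.5]
D nl t [-5.7, 37.1]
D nr t [-7.9, -41.2]
D fl t [108.0, 37.5]
D fr t [97.5, -47.7]
S nl b [-4.0, 36.7]
S nl t [-5.3, 39.8]
S nr t [-3.7, -39.3]
S fl t [111.5, 40.4]
S fl b [115.1, 36.0]
S fr t [111.3, -40.1]
bar foot S [[113.4, 75.5], [114.8, -66.3]]
drop 1.9 0
soap 2.5 0
cup 1.8 0
plaster 0 2.847265221878225
```

The carton's near end is at mat x of about -5, so the far end is on the bar at 115. It is square within measurement error, and y runs ±40. The neighbours' image regions haven't changed.

Run:
```python
from cell import env
print(env.job_done(), env.state()["t"])
```

```text
the job is handed in; nothing more can be done
the job is handed in; nothing more can be done
```

The carton is lying flat in the bay with its far end against the stop bar, and the job is handed in at about 11 s on the robot's clock. I pushed it high on its back until it toppled head first. Then I pushed its near end with both fingers until it met the bar at about 13–17 N, and moved the arm clear.

**Position:** the near end is at mat x of about -5 mm (-4 to -8 across the readings), which puts the far end at the bar face at +115. Sideways it spans about ±40 mm, inside the ±63 mm outline.

**Squareness:** it is square within my measuring error. The side and scene views gave opposite signs of about 0.02 rad on the near end.

**Readings that disagreed:** the far top corners measured short, at 111 mm in the scene view and 98–108 mm in the side view. Those edges are faint against the wood and the bar. The scene view's far bottom corner (115), the near end and the contact force all agree with the carton sitting on the bar.

**Things around it:** the dropper, soap bar, dosing cup and plaster box showed no change between the first and last pictures.

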